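# Pack the closed sample jars into the carrying tray

## Task

Three amber jars on the lab bench are closed with a white cap: put each of them upright into the socket of the grey carrying tray that suits its size (the largest jar in the widest socket, the middle one in the middle socket, the smallest in the narrowest), standing flat on the socket's floor. They are glass, so set them down rather than dropping them. The two amber jars without caps do not belong: leave them, the tube rack and the wash bottle standing where they are.

Things in the scene. Friction and masses are not known exactly. Their poses are not given: they have to be found in the camera images.
- jar_large_center (a point): Largest closed jar of amber glass: upright round straight-sided body 62 mm in diameter up to 67 mm above its foot, a sloping shoulder, then a ribbed white screw cap 56 mm in diameter that forms the top; 96 mm tall in all. About 350 g. Starts upright on the bench. The point is its centre, on the axis, 48 mm above its foot; z points up to the cap.
- jar_medium_center (a point): Middle-sized closed jar of amber glass: upright round straight-sided body 46 mm in diameter up to 59 mm above its foot, a sloping shoulder, then a ribbed white screw cap 41 mm in diameter that forms the top; 84 mm tall in all. About 180 g. Starts upright on the bench. The point is its centre, on the axis, 42 mm above its foot; z points up to the cap.
- jar_small_center (a point): Smallest closed jar of amber glass: upright round straight-sided body 30 mm in diameter up to 50 mm above its foot, a sloping shoulder, then a ribbed white screw cap 27 mm in diameter that forms the top; 72 mm tall in all. About 70 g. Starts upright on the bench. The point is its centre, on the axis, 36 mm above its foot; z points up to the cap.
- open_large_center (a point): Look-alike of the largest jar: the same amber glass and the same 62 mm diameter body, but without a cap, so that its threaded mouth (50 mm outside) is open and one looks into the empty inside; 92 mm tall. Light, loose on the bench, to be left alone. The point is on its axis 48 mm above its foot.
- open_medium_center (a point): Look-alike of the middle-sized jar: the same amber glass and the same 46 mm diameter body, but without a cap, so that its threaded mouth (37 mm outside) is open and one looks into the empty inside; 80 mm tall. Light, loose on the bench, to be left alone. The point is on its axis 42 mm above its foot.
- socket_large (a point): The widest round socket of the grey carrying tray: a hole 80 mm in diameter and 12 mm deep with a dark floor in a white square insert block 92 mm wide, for the large jar (about 9 mm of play all round). The point is the centre of the socket's flat floor, 10 mm above the bench; the block's top face is 12 mm above the point. x runs across the tray, y along its row of sockets.
- socket_medium (a point): The middle-sized round socket of the grey carrying tray: a hole 62 mm in diameter and 12 mm deep with a dark floor in a white square insert block 92 mm wide, for the middle-sized jar (about 8 mm of play all round). The point is the centre of the socket's flat floor, 10 mm above the bench; the block's top face is 12 mm above the point. x runs across the tray, y along its row. The three blocks stand in one row, 94 mm from centre to centre, in any order.
- socket_small (a point): The narrowest round socket of the grey carrying tray: a hole 46 mm in diameter and 12 mm deep with a dark floor in a white square insert block 92 mm wide, for the small jar (about 8 mm of play all round). The point is the centre of the socket's flat floor, 10 mm above the bench; the block's top face is 12 mm above the point. The tray is 108 x 296 mm, rim 16 mm high, with a low wire handle at each end reaching 26 mm further; it is fixed to the bench.
- tube_rack_center (a point): Bystander: small green plastic tube rack, 44 x 80 mm and 76 mm tall over the orange tube caps, loose on the bench. The point is its centre, 38 mm above the bench; y is its long side.
- wash_bottle_center (a point): Bystander: white plastic wash bottle with blue collar and a bent spout, 62 mm in diameter, 190 mm tall, loose on the bench at the robot's right edge of the work. The point is on its axis, 80 mm above the bench.
Things that resemble listed ones, but are neither listed nor needed, are in the scene too. Leave any green look-alike of the part that bears socket_small alone. Leave any purple look-alike of the part that bears jar_large_center alone.

How it is judged:
By the outcome, as a careful person would: the job done as asked, in the order asked, and still so for the second after the job is handed in, with the robot touching nothing.
It also fails if it takes over 86 s, if anything falls off the work surface, if the arm or the gripper's body presses on something with over 40 N, if the wrist force passes 120 N, or if a joint passes its speed limit or range.

## Robot

A 6-joint arm with a two-finger parallel gripper is mounted at the origin on the work surface. World frame = base frame: x ahead of the robot, y to its left, z up, the work surface at z = 0. Lengths are in m, angles in rad, forces in N, time in s.
With the tool pointing down it reaches from about 0.35 to 0.85 m from the base axis. Payload 8.1 kg.
Tool frame: the origin (TCP) lies between the finger pads; the fingertips stand 11 mm ahead of it and the grasp point (between the pads) lies 8 mm behind it (tips_ahead is the z of the fingertips in the tool frame, in m); z points along the fingers, y is the line along which they close (so a half turn about z gives the same grasp; the last joint's range is limited). The gripper opens to 93 mm and grips with 3 to 60 N. Pads are 15 mm wide; open, the fingers measure 128 mm over their backs; the gripper's body (75 mm by 188 mm) begins 65 mm behind the grasp point.
Start: joints at [1.082, 0.13, 1.488, -0, 1.523, -0.085], TCP at [0.236, 0.552, 0.23] pointing down, gripper open.
Joint ranges: [-2.96, 2.96], [-0.89, 2.26], [0.02, 2.5], [-1.34, 4.48], [0, 2.73], [-2.66, 2.66]. Speed limits (rad/s): [2.39, 2.39, 2.79, 3.14, 3.14, 3.14].

## Interface

Orientations are given as a rotation vector (axis times angle).
In Python, from plant import read_state, read_camera, close_job, tips_ahead gives the robot as it stands. The module is installed in compiled form; this text tells all that it offers.
- The arm moves only by the tool move_arm, never from a script. Its argument "plan" is a list of rows, each a list of 7 numbers: the turn, a rotation vector about the tool's x, y, z in units of 6 degrees (1.0 is 6 degrees), then the shift along the tool's x, y, z in units of 25 mm (1.0 is 25 mm), then the finger opening in mm, from 0 to 93. A call has exactly 10 rows; each row shifts and turns the commanded pose from where the row before left it, along the tool's axes as they then stand; what a row does not reach is not made up. A row lasts 1/10 s, in which the tool goes at most 50 mm and 8.59 degrees, less where a joint would pass 70% of its speed; a pose out of reach is approached as far as the arm can. A call is refused whole if a number of a shift passes 1 or a number of a turn 1, either way. A call with a gripper value outside its range is refused whole. The fingers move at their own pace and stop on an object; "force" is the grip in N (left out, the last holds). Time passes only in rows, so rows that do not move let the fingers close, or fill a call up. It gives the time, the measured TCP pose, the force, the opening and the grip force at its end, in the units of the state.
- read_state(): the state, without advancing time (a new reading comes with each control period).
- read_camera(name): name is "scene" or "top" or "wrist"; returns a dict with "frame" (480x640x3 uint8, red, green, blue), "z_map" (480x640 float32, m along the optical axis (not along the pixel's ray), 0 where there is no reading), "fx", "fy", "cx", "cy" (pixels), "distortion" ([k1, k2, p1, p2, k3] as OpenCV has them; the pictures are not rectified), "rvec" (rotation vector, rad) and "tvec" (3), from world to camera coordinates, as OpenCV has them. Camera axes: x right, y down, z forward; pixel columns grow to the right and rows downward; lengths in m; the calibration is good to about 2 mm. A picture is of the moment at which its call begins.
- close_job(): hands the job in; it is judged then, once.
The state is a dict: "t": time; "q": joint angles; "dq": joint speeds; "joint_torque": joint torques, N m; "tool_pos": TCP position; "orientation": TCP orientation; "force": force on the tool from outside, world axes, zero at the start; "wrist_torque": the same for the moment, N m; "opening": finger opening in m; "gripper_force": force on a finger pad.
Only numpy, scipy, OpenCV 4.12 (cv2) and the standard library are available. Lean on these libraries where they do the work, as an engineer would, in place of code of your own. Each camera call takes 0.05 s, during which the arm holds its last target. There are 200 camera calls.

## Working session

There is one attempt and no reset: what is moved stays moved. The work goes in short steps, Python scripts to look and compute and a tool call to move; the robot and the scene stay as the last step left them, time stands still between calls to the robot, and variables do not carry over. Pictures are saved under pics/ and viewed, at most 14 in all, crops included, and the job is handed in when it is done.

Besides the shell and the picture viewer there is one more tool, called after "Request:" in YAML: its name, and indented under it one key for each argument. move_arm: Moves the arm, as the interface text tells. Its arguments: {"type":"object","properties":{"plan":{"type":"array","items":{"type":"array","items":{"type":"number"}}},"force":{"type":"number"}},"required":["plan"]}

```bash
mkdir -p pics; cat > h.py <<'E'
import numpy as np, cv2
from plant import *
def cam(n): return read_camera(n)
def K(c): return np.array([[c['fx'],0,c['cx']],[0,c['fy'],c['cy']],[0,0,1.]]),np.array(c['distortion'],float)
def ray(c,px):
    k,d=K(c); u=cv2.undistortPoints(np.array(px,float).reshape(-1,1,2),k,d).reshape(-1,2)
    R=cv2.Rodrigues(np.array(c['rvec'],float))[0]; t=np.array(c['tvec'],float).ravel()
    return -R.T@t, np.c_[u,np.ones(len(u))]@R
def plane(c,px,z):
    o,r=ray(c,px); return o+r*((z-o[2])/r[:,2])[:,None]
def cloud(c):
    h,w=c['z_map'].shape; g=np.stack(np.meshgrid(np.arange(w),np.arange(h)),-1).reshape(-1,2)
    o,r=ray(c,g); return (o+r*c['z_map'].reshape(-1,1)).reshape(h,w,3)
def save(n,im): cv2.imwrite('pics/'+n,im[:,:,::-1])
E
python3 - <<'E'
from h import *
for n in('scene','top'):
    c=cam(n); save(n+'0.png',c['frame']); print(n,ray(c,[[320,240]]))
s=read_state(); print(s['t'],s['tool_pos'],s['orientation'],s['opening'],s['force'],tips_ahead)
E
```

```text
scene (array([1.19235527, 0.22846915, 1.06514013]), array([[-0.58583471, -0.22295652, -0.77930808]]))
top (array([ 0.30260256, -0.05384327,  1.3588869 ]), array([[ 0.15378182,  0.00735932, -0.98818439]]))
0.1 [0.23550421 0.55131977 0.22870219] [-6.29941991e-01 -3.07733119e+00  2.48344428e-03] 0.09272209205505876 [-0.27305294  0.15292192  0.29623594] 0.011
```

View pics/top0.png

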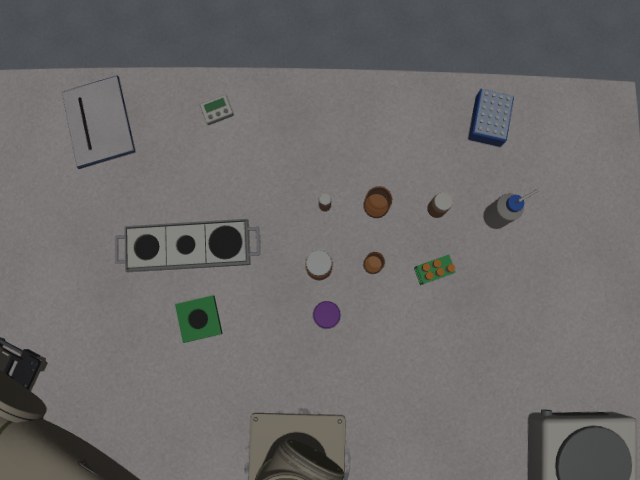

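View pics/scene0.png

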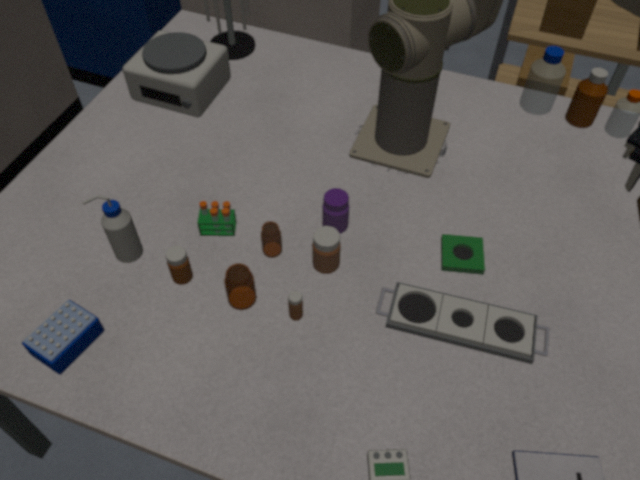

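The top view shows the capped candidates: large at about (319,259), medium (443,201) and small (325,199). The open jars at (377,202) and (374,262), with visible interiors, and the purple one at (327,315) are not meant. The tray sockets are medium (147,247), small (186,245) and large (225,242). The green block at (198,319) is a decoy.

```bash
python3 - <<'E'
from h import *
c=cam('top'); im=c['frame']; save('crop1.png',cv2.resize(im[180:300,110:480],None,fx=2.1,fy=2.1,interpolation=2))
hsv=cv2.cvtColor(im,cv2.COLOR_RGB2HSV); P=cloud(c)
for n,(u,v),z,D in(('L',(319,259),.096,.056),('M',(443,201),.084,.041),('S',(325,199),.072,.027)):
    w=22; y,x=np.mgrid[v-w:v+w,u-w:u+w]; p=P[v-w:v+w,u-w:u+w]
    h=hsv[v-w:v+w,u-w:u+w]; m=(abs(p[...,2]-z)<.01)&(h[...,1]<60)
    _,lab,st,ce=cv2.connectedComponentsWithStats(m.astype(np.uint8)); i=1+np.argmax(st[1:,4])
    px=ce[i]+[u-w,v-w]; print(n,px.round(1),'plane',plane(c,px,z)[0].round(4),'z',np.median(p[lab==i][:,2]).round(4),'D',(2*np.sqrt(st[i,4]/np.pi)*c['z_map'][v,u]/c['fx']).round(4),D)
g=cv2.cvtColor(im,cv2.COLOR_RGB2GRAY)
m=(g<60).astype(np.uint8)
for n,(u,v),D in(('L',(225,242),.08),('M',(147,247),.062),('S',(186,245),.046)):
    _,lab,st,ce=cv2.connectedComponentsWithStats(m); i=lab[v,u]
    q=plane(c,ce[i],.022)[0]; print('sock',n,ce[i].round(1),st[i,4],q.round(4),'z',P[v,u,2].round(4),'D',(2*np.sqrt(st[i,4]/np.pi)*c['z_map'][v,u]/c['fx']).round(4),D)
for n,(u,v) in dict(rack=(436,269),oL=(377,202),oM=(374,262),purple=(327,315),wash=(510,207)).items():
    print(n,plane(c,(u,v),.08)[0].round(3))
E
```

```text
L [318.1 262.4] plane [ 0.4493 -0.0414  0.096 ] z 0.0965 D 0.0555 0.056
M [442.7 201.1] plane [ 0.5963 -0.3191  0.084 ] z 0.0843 D 0.0419 0.041
S [324.3 198.9] plane [ 0.5975 -0.0517  0.072 ] z 0.072 D 0.0287 0.027
sock L [224.9 242. ] 857 [0.5009 0.1784 0.022 ] z 0.0062 D 0.078 0.08
sock M [146.2 246.8] 492 [0.4853 0.3653 0.022 ] z 0.0127 D 0.0587 0.062
sock S [185.4 244.4] 268 [0.4931 0.2716 0.022 ] z 0.0086 D 0.0435 0.046
rack [ 0.442 -0.304  0.08 ]
oL [ 0.591 -0.171  0.08 ]
oM [ 0.455 -0.165  0.08 ]
purple [ 0.336 -0.064  0.08 ]
wash [ 0.588 -0.475  0.08 ]
```

View pics/crop1.png

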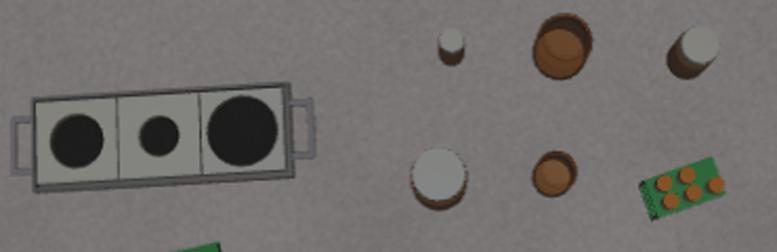

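The crop confirms three white-capped jars: large at crop (438,173), medium (700,45), small (451,40). The cap diameters and heights match. The two jars at crop (562,47) and (554,173) are open. I'll grip along world x, with tool x = +y, tool y = +x, tool z = down.

Request:
move_arm:
  plan:
    - [0,0,1,0,0,0,93]
    - [0,0,1,0,0,0,93]
    - [0,0,1,0,0,0,93]
    - [0,0,1,0,0,0,93]
    - [0,0,1,0,0,0,93]
    - [0,0,1,0,0,0,93]
    - [0,0,1,0,0,0,93]
    - [0,0,1,0,0,0,93]
    - [0,0,1,0,0,0,93]
    - [0,0,1,0,0,0,93]
  force: 15

```text
t: 1.15
tool_pos: [0.2356, 0.5515, 0.2292]
orientation: [2.089, 2.346, -0.001]
force: [-0.1, -0.1, 0.6]
opening: 0.0933
gripper_force: 0.0
```

Request:
move_arm:
  plan:
    - [0,0,1,0,0,0,93]
    - [0,0,0.14,0,0,0,93]
    - [0,0,0,-1,0.36,0,93]
    - [0,0,0,-1,0.36,0,93]
    - [0,0,0,-1,0.36,0,93]
    - [0,0,0,-1,0.36,0,93]
    - [0,0,0,-1,0.36,0,93]
    - [0,0,0,-1,0.36,0,93]
    - [0,0,0,-1,0.36,0,93]
    - [0,0,0,-1,0.36,0,93]

```text
t: 2.15
tool_pos: [0.308, 0.3507, 0.2295]
orientation: [2.218, 2.225, -0.0]
force: [0.1, -0.2, -0.2]
opening: 0.0928
gripper_force: 0.0
```

Request:
move_arm:
  plan:
    - [0,0,0,-1,0.36,0,93]
    - [0,0,0,-1,0.36,0,93]
    - [0,0,0,-1,0.36,0,93]
    - [0,0,0,-1,0.36,0,93]
    - [0,0,0,-1,0.36,0,93]
    - [0,0,0,-1,0.36,0,93]
    - [0,0,0,-1,0.36,0,93]
    - [0,0,0,-1,0.36,0,93]
    - [0,0,0,-1,0.36,0,93]
    - [0,0,0,-1,0.36,0,93]

```text
t: 3.15
tool_pos: [0.3981, 0.1008, 0.2296]
orientation: [2.218, 2.225, 0.0]
force: [0.7, -1.2, 0.7]
opening: 0.093
gripper_force: 0.0
```

Request:
move_arm:
  plan:
    - [0,0,0,-1,0.36,0,93]
    - [0,0,0,-1,0.36,0,93]
    - [0,0,0,-1,0.36,0,93]
    - [0,0,0,-1,0.36,0,93]
    - [0,0,0,-1,0.36,0,93]
    - [0,0,0,-0.7,0.25,0,93]
    - [0,0,0,0,0,0.5,93]
    - [0,0,0,0,0,0.5,93]
    - [0,0,0,0,0,0,93]
    - [0,0,0,0,0,0,93]

```text
t: 4.15
tool_pos: [0.4485, -0.0397, 0.2038]
orientation: [-2.218, -2.223, 0.001]
force: [0.8, -0.4, 0.5]
opening: 0.0929
gripper_force: 0.0
```

```bash
cat > look.py <<'E'
# close look: cap centre from the wrist view by mask and plane
import sys
from h import *
zt,D=float(sys.argv[1]),float(sys.argv[2]); c=cam('wrist'); save(sys.argv[3],c['frame'])
s=read_state(); tp=np.array(s['tool_pos']); P=cloud(c)
m=(abs(P[...,2]-zt)<.006)&(cv2.cvtColor(c['frame'],cv2.COLOR_RGB2HSV)[...,1]<60)&(c['z_map']>0)&(np.hypot(P[...,0]-tp[0],P[...,1]-tp[1])<.08)
_,lab,st,ce=cv2.connectedComponentsWithStats(m.astype(np.uint8)); i=1+np.argmax(st[1:,4])
k=cv2.findContours((lab==i).astype(np.uint8),0,1)[0][0]; (u,v),r=cv2.minEnclosingCircle(k)
for px in(ce[i],(u,v)):
    q=plane(c,px,zt)[0]; print(np.round(px,1),q.round(4),'units toolx,y:',((q-tp)[[1,0]]/.025).round(2))
p=P[lab==i]; print('z',np.median(p[:,2]).round(4),'ext',(np.ptp(p[:,0])).round(3),np.ptp(p[:,1]).round(3),D,'tcp',tp.round(4))
E
python3 look.py .096 .056 w1.png
```

```text
[317.8 232.2] [ 0.4488 -0.0399  0.096 ] units toolx,y: [-0. -0.]
[317.8 232. ] [ 0.4488 -0.0398  0.096 ] units toolx,y: [ 0. -0.]
z 0.0955 ext 0.057 0.057 0.056 tcp [ 0.4489 -0.0399  0.2044]
```

View pics/w1.png

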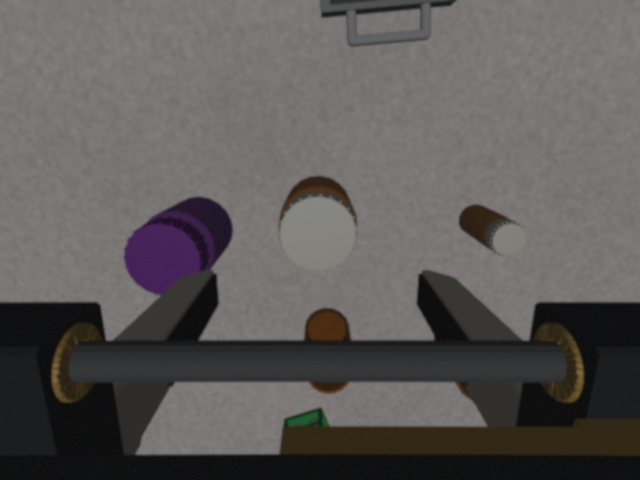

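The wrist view shows the large white cap centred between the fingers at (318,232). The purple decoy at (165,255) is clear on the left. I'll go down now.

Request:
move_arm:
  plan:
    - [0,0,0,0,0,0.8,93]
    - [0,0,0,0,0,0.8,93]
    - [0,0,0,0,0,0.8,93]
    - [0,0,0,0,0,0.8,93]
    - [0,0,0,0,0,0.8,93]
    - [0,0,0,0,0,0.8,93]
    - [0,0,0,0,0,0.8,93]
    - [0,0,0,0,0,0.6,93]
    - [0,0,0,0,0,0.35,93]
    - [0,0,0,0,0,0,93]

```text
t: 5.2
tool_pos: [0.4485, -0.0402, 0.0401]
orientation: [-2.219, -2.222, 0.001]
force: [-0.1, 0.3, 0.4]
opening: 0.093
gripper_force: 0.0
```

Request:
move_arm:
  plan:
    - [0,0,0,0,0,0,70]
    - [0,0,0,0,0,0,65]
    - [0,0,0,0,0,0,61]
    - [0,0,0,0,0,0,58]
    - [0,0,0,0,0,0,50]
    - [0,0,0,0,0,0,50]
    - [0,0,0,0,0,0,50]
    - [0,0,0,0,0,0,50]
    - [0,0,0,0,0,0,50]
    - [0,0,0,0,0,0,50]
  force: 25

```text
t: 6.2
tool_pos: [0.4494, -0.0407, 0.0414]
orientation: [2.221, 2.222, 0.0]
force: [-2.0, 0.1, 5.1]
opening: 0.0614
gripper_force: 25.0
```

Request:
move_arm:
  plan:
    - [0,0,0,0,0,-0.5,50]
    - [0,0,0,0,0,-1,50]
    - [0,0,0,0.2,0.05,-1,50]
    - [0,0,0,0.7,0.16,0,50]
    - [0,0,0,1,0.24,0,50]
    - [0,0,0,1,0.24,0,50]
    - [0,0,0,1,0.24,0,50]
    - [0,0,0,1,0.24,0,50]
    - [0,0,0,1,0.24,0,50]
    - [0,0,0,1,0.24,0,50]

```text
t: 7.2
tool_pos: [0.4901, 0.1329, 0.1035]
orientation: [-2.221, -2.222, 0.001]
force: [-0.7, -0.5, -3.6]
opening: 0.0616
gripper_force: 25.0
```

Request:
move_arm:
  plan:
    - [0,0,0,1,0.24,0,50]
    - [0,0,0,0.6,0.15,0,50]
    - [0,0,0,0.26,0.06,0,50]
    - [0,0,0,0,0,0,50]
    - [0,0,0,0,0,0,50]
    - [0,0,0,0,0,0,50]
    - [0,0,0,0,0,0,50]
    - [0,0,0,0,0,0,50]
    - [0,0,0,0,0,0,50]
    - [0,0,0,0,0,0,50]

```text
t: 8.2
tool_pos: [0.5016, 0.1782, 0.1034]
orientation: [2.221, 2.222, -0.0]
force: [-0.9, -0.0, -4.0]
opening: 0.0614
gripper_force: 25.0
```

```bash
python3 - <<'E'
from h import *
c=cam('wrist'); save('w2.png',c['frame']); print(read_state()['tool_pos'])
m=(cv2.cvtColor(c['frame'],cv2.COLOR_RGB2GRAY)<45).astype(np.uint8); P=cloud(c)
_,lab,st,ce=cv2.connectedComponentsWithStats(m)
for i in range(1,len(st)):
    if st[i,4]>300: print(st[i],ce[i].round(1),plane(c,ce[i],.016)[0].round(4))
E
```

```text
[0.5016418  0.17829577 0.10340825]
[ 265   47   75   79 4648] [301.7  85.8] [0.4927 0.2733 0.016 ]
[  60   54   71  148 1949] [ 95.4 125.9] [0.3676 0.2504 0.016 ]
[   0  111   59   76 3697] [ 26.1 150.1] [0.3232 0.236  0.016 ]
[    0   181   640   299 70565] [299.6 378.1] [0.4889 0.0735 0.016 ]
```

View pics/w2.png

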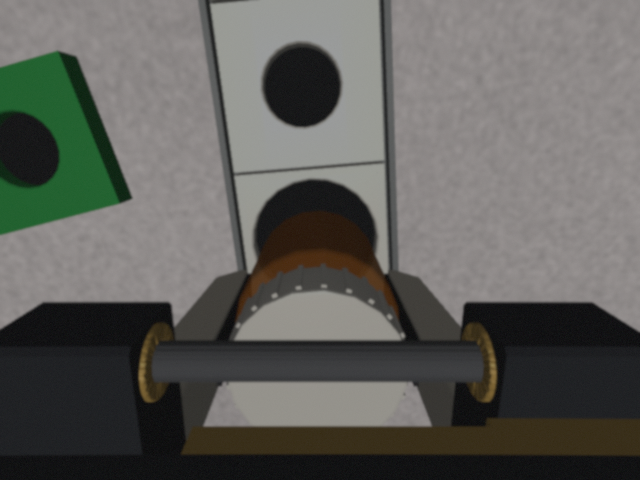

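The jar is held above the large socket, whose dark rim shows at (315,230). The small socket at (302,86) agrees with the top view. I'll lower slowly.

Request:
move_arm:
  plan:
    - [0,0,0,0,0,0.3,50]
    - [0,0,0,0,0,0.5,50]
    - [0,0,0,0,0,0.4,50]
    - [0,0,0,0,0,0.3,50]
    - [0,0,0,0,0,0.2,50]
    - [0,0,0,0,0,0.15,50]
    - [0,0,0,0,0,0.1,50]
    - [0,0,0,0,0,0.05,50]
    - [0,0,0,0,0,0.04,50]
    - [0,0,0,0,0,0,50]

```text
t: 9.25
tool_pos: [0.5018, 0.1784, 0.0526]
orientation: [2.221, 2.222, 0.0]
force: [-0.2, -0.1, -3.0]
opening: 0.0614
gripper_force: 25.0
```

Request:
move_arm:
  plan:
    - [0,0,0,0,0,0.02,50]
    - [0,0,0,0,0,0.02,50]
    - [0,0,0,0,0,0.02,50]
    - [0,0,0,0,0,0,50]
    - [0,0,0,0,0,0,50]
    - [0,0,0,0,0,0,50]
    - [0,0,0,0,0,0,50]
    - [0,0,0,0,0,0,50]
    - [0,0,0,0,0,0,50]
    - [0,0,0,0,0,0,50]

```text
t: 10.25
tool_pos: [0.5018, 0.1784, 0.0514]
orientation: [2.221, 2.222, 0.001]
force: [-4.0, -0.4, 5.8]
opening: 0.0615
gripper_force: 25.0
```

Contact is made. I'll release and rise.

Request:
move_arm:
  plan:
    - [0,0,0,0,0,0,62]
    - [0,0,0,0,0,0,64]
    - [0,0,0,0,0,0,68]
    - [0,0,0,0,0,0,74]
    - [0,0,0,0,0,0,80]
    - [0,0,0,0,0,0,85]
    - [0,0,0,0,0,0,88]
    - [0,0,0,0,0,-0.3,88]
    - [0,0,0,0,0,-0.8,88]
    - [0,0,0,0,0,-1,88]

```text
t: 11.25
tool_pos: [0.5007, 0.1781, 0.1033]
orientation: [-2.22, -2.221, 0.003]
force: [1.0, 1.1, 0.5]
opening: 0.0882
gripper_force: 0.0
```

Request:
move_arm:
  plan:
    - [0,0,0,0,0,-1,88]
    - [0,0,0,0,0,-1,88]
    - [0,0,0,0,0,-1,88]
    - [0,0,0,-1,0.18,-0.8,88]
    - [0,0,0,-1,0.18,0,88]
    - [0,0,0,-1,0.18,0,88]
    - [0,0,0,-1,0.18,0,88]
    - [0,0,0,-1,0.18,0,88]
    - [0,0,0,-1,0.18,0,88]
    - [0,0,0,-1,0.18,0,88]

```text
t: 12.25
tool_pos: [0.5334, 0.0024, 0.1991]
orientation: [2.221, 2.222, 0.001]
force: [0.2, -0.9, -0.0]
opening: 0.088
gripper_force: 0.0
```

```bash
python3 - <<'E'
from h import *
c=cam('top'); save('t2.png',cv2.resize(c['frame'][180:300,110:480],None,fx=2.1,fy=2.1,interpolation=2)); P=cloud(c)
m=((abs(P[...,2]-.106)<.006)&(np.hypot(P[...,0]-.502,P[...,1]-.179)<.06)).astype(np.uint8)
M=cv2.moments(m,True); px=(M['m10']/M['m00'],M['m01']/M['m00']); print(plane(c,px,.106),np.median(P[m>0][:,2]),M['m00'])
E
```

```text
[[0.50325176 0.18324635 0.106     ]] 0.1061405353750845 344.0
```

View pics/t2.png

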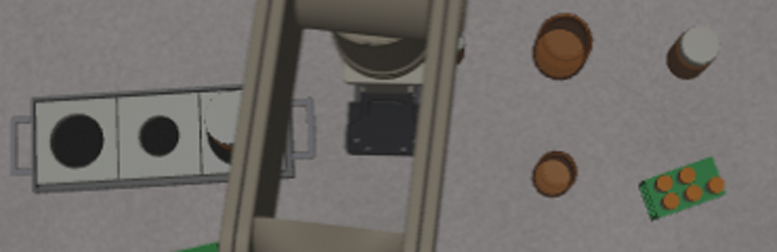

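The top view, partly hidden by the arm, shows the large jar in its socket at crop (225,125). Its cap top is at 0.106 m, so it stands flat. Next is the medium jar.

Request:
move_arm:
  plan:
    - [0,0,0,-1,0.2,0,88]
    - [0,0,0,-1,0.2,0,88]
    - [0,0,0,-1,0.2,0,88]
    - [0,0,0,-1,0.2,0,88]
    - [0,0,0,-1,0.2,0,88]
    - [0,0,0,-1,0.2,0,88]
    - [0,0,0,-1,0.2,0,88]
    - [0,0,0,-1,0.2,0,88]
    - [0,0,0,-1,0.2,0,88]
    - [0,0,0,-1,0.2,0,88]

```text
t: 13.3
tool_pos: [0.5835, -0.2475, 0.199]
orientation: [2.221, 2.222, 0.0]
force: [0.2, -0.1, -0.0]
opening: 0.0881
gripper_force: 0.0
```

Request:
move_arm:
  plan:
    - [0,0,0,-1,0.2,0,88]
    - [0,0,0,-1,0.2,0,88]
    - [0,0,0,-0.6,0.1,0,88]
    - [0,0,0,-0.26,0,0,88]
    - [0,0,0,0,0,0,88]
    - [0,0,0,0,0,0,88]
    - [0,0,0,0,0,0,88]
    - [0,0,0,0,0,0,88]
    - [0,0,0,0,0,0,88]
    - [0,0,0,0,0,0,88]

```text
t: 14.3
tool_pos: [0.5959, -0.3177, 0.1985]
orientation: [2.22, 2.222, 0.0]
force: [-0.0, -0.6, 0.5]
opening: 0.0881
gripper_force: 0.0
```

```bash
python3 look.py .084 .041 w3.png
```

```text
[317.4 230.1] [ 0.5962 -0.3183  0.084 ] units toolx,y: [-0.02  0.01]
[317.5 230. ] [ 0.5963 -0.3182  0.084 ] units toolx,y: [-0.01  0.01]
z 0.0834 ext 0.042 0.043 0.041 tcp [ 0.5959 -0.3178  0.1985]
```

Request:
move_arm:
  plan:
    - [0,0,0,0,0,0.8,88]
    - [0,0,0,0,0,0.8,88]
    - [0,0,0,0,0,0.8,88]
    - [0,0,0,0,0,0.8,88]
    - [0,0,0,0,0,0.8,88]
    - [0,0,0,0,0,0.8,88]
    - [0,0,0,0,0,0.8,88]
    - [0,0,0,0,0,0.6,88]
    - [0,0,0,0,0,0.3,80]
    - [0,0,0,0,0,0,70]

```text
t: 15.35
tool_pos: [0.5951, -0.3176, 0.0346]
orientation: [-2.22, -2.22, 0.001]
force: [-0.5, -1.0, -0.2]
opening: 0.0765
gripper_force: 0.0
```

Request:
move_arm:
  plan:
    - [0,0,0,0,0,0,60]
    - [0,0,0,0,0,0,53]
    - [0,0,0,0,0,0,49]
    - [0,0,0,0,0,0,46]
    - [0,0,0,0,0,0,43]
    - [0,0,0,0,0,0,35]
    - [0,0,0,0,0,0,35]
    - [0,0,0,0,0,0,35]
    - [0,0,0,0,0,0,35]
    - [0,0,0,0,0,0,35]
  force: 18

```text
t: 16.35
tool_pos: [0.5962, -0.3183, 0.0366]
orientation: [2.22, 2.221, 0.0]
force: [-1.5, 0.9, 5.3]
opening: 0.0457
gripper_force: 18.0
```

Request:
move_arm:
  plan:
    - [0,0,0,0,0,-0.5,35]
    - [0,0,0,0,0,-1,35]
    - [0,0,0,0,0,-1,35]
    - [0,0,0,0,0,-1,35]
    - [0,0,0,0,0,-1,35]
    - [0,0,0,0,0,-1,35]
    - [0,0,0,0.4,0,-0.25,35]
    - [0,0,0,1,-0.16,0,35]
    - [0,0,0,1,-0.16,0,35]
    - [0,0,0,1,-0.16,0,35]

```text
t: 17.35
tool_pos: [0.5829, -0.2313, 0.1783]
orientation: [-2.22, -2.22, 0.001]
force: [0.1, -0.3, -1.5]
opening: 0.0452
gripper_force: 18.0
```

Request:
move_arm:
  plan:
    - [0,0,0,1,-0.16,0,35]
    - [0,0,0,1,-0.16,0,35]
    - [0,0,0,1,-0.16,0,35]
    - [0,0,0,1,-0.16,0,35]
    - [0,0,0,1,-0.16,0,35]
    - [0,0,0,1,-0.16,0,35]
    - [0,0,0,1,-0.16,0,35]
    - [0,0,0,1,-0.16,0,35]
    - [0,0,0,1,-0.16,0,35]
    - [0,0,0,1,-0.16,0,35]

```text
t: 18.35
tool_pos: [0.5424, 0.0186, 0.1783]
orientation: [-2.22, -2.221, 0.002]
force: [0.2, 0.4, -1.7]
opening: 0.0452
gripper_force: 18.0
```

Request:
move_arm:
  plan:
    - [0,0,0,1,-0.16,0,35]
    - [0,0,0,1,-0.16,0,35]
    - [0,0,0,1,-0.16,0,35]
    - [0,0,0,1,-0.16,0,35]
    - [0,0,0,1,-0.16,0,35]
    - [0,0,0,1,-0.16,0,35]
    - [0,0,0,1,-0.16,0,35]
    - [0,0,0,1,-0.16,0,35]
    - [0,0,0,1,-0.16,0,35]
    - [0,0,0,1,-0.16,0,35]

```text
t: 19.35
tool_pos: [0.5021, 0.2681, 0.1783]
orientation: [-2.22, -2.222, 0.003]
force: [0.2, -0.0, -2.1]
opening: 0.0454
gripper_force: 18.0
```

Request:
move_arm:
  plan:
    - [0,0,0,1,-0.16,0,35]
    - [0,0,0,1,-0.16,0,35]
    - [0,0,0,1,-0.16,0,35]
    - [0,0,0,0.6,-0.1,0,35]
    - [0,0,0,0.35,-0.07,0,35]
    - [0,0,0,0,0,0.5,35]
    - [0,0,0,0,0,0.7,35]
    - [0,0,0,0,0,0.7,35]
    - [0,0,0,0,0,0.5,35]
    - [0,0,0,0,0,0,35]

```text
t: 20.35
tool_pos: [0.4859, 0.3637, 0.1163]
orientation: [-2.221, -2.22, 0.008]
force: [-0.1, 0.1, -2.8]
opening: 0.0452
gripper_force: 18.0
```

```bash
python3 - <<'E'
from h import *
c=cam('wrist'); save('w4.png',c['frame']); print(read_state()['tool_pos'])
E
```

```text
[0.48666235 0.3643512  0.11806041]
```

View pics/w4.png

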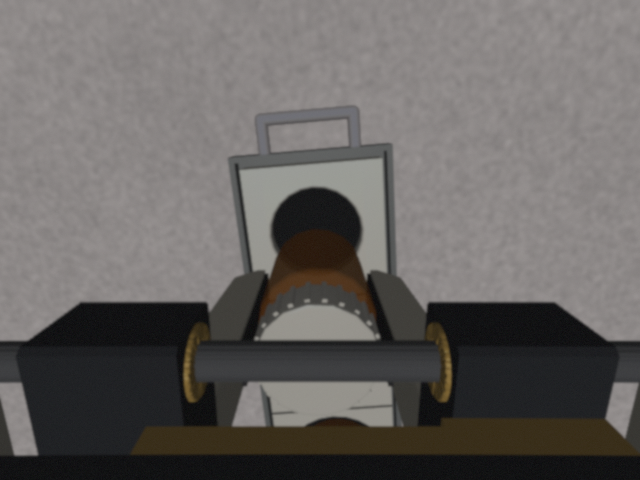

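The wrist view shows the jar above the medium socket, whose dark hole is at (317,228), aligned in x. I'll shift 2 mm in +y while lowering.

Request:
move_arm:
  plan:
    - [0,0,0,0.08,0,0.3,35]
    - [0,0,0,0,0,0.5,35]
    - [0,0,0,0,0,0.5,35]
    - [0,0,0,0,0,0.5,35]
    - [0,0,0,0,0,0.4,35]
    - [0,0,0,0,0,0.3,35]
    - [0,0,0,0,0,0.15,35]
    - [0,0,0,0,0,0.08,35]
    - [0,0,0,0,0,0.05,35]
    - [0,0,0,0,0,0,35]

```text
t: 21.4
tool_pos: [0.4876, 0.3678, 0.0505]
orientation: [2.221, 2.222, 0.001]
force: [0.1, -0.3, -1.6]
opening: 0.0456
gripper_force: 18.0
```

Request:
move_arm:
  plan:
    - [0,0,0,0,0,0.02,35]
    - [0,0,0,0,0,0.02,35]
    - [0,0,0,0,0,0.02,35]
    - [0,0,0,0,0,0,35]
    - [0,0,0,0,0,0,35]
    - [0,0,0,0,0,0,35]
    - [0,0,0,0,0,0,35]
    - [0,0,0,0,0,0,35]
    - [0,0,0,0,0,0,35]
    - [0,0,0,0,0,0,35]

```text
t: 22.4
tool_pos: [0.4873, 0.3676, 0.0487]
orientation: [2.221, 2.222, -0.0]
force: [0.3, -0.2, -1.6]
opening: 0.0453
gripper_force: 18.0
```

Request:
move_arm:
  plan:
    - [0,0,0,0,0,0.03,35]
    - [0,0,0,0,0,0.03,35]
    - [0,0,0,0,0,0.02,35]
    - [0,0,0,0,0,0.01,35]
    - [0,0,0,0,0,0,35]
    - [0,0,0,0,0,0,35]
    - [0,0,0,0,0,0,35]
    - [0,0,0,0,0,0,35]
    - [0,0,0,0,0,0,35]
    - [0,0,0,0,0,0,35]

```text
t: 23.4
tool_pos: [0.4873, 0.3676, 0.0465]
orientation: [-2.221, -2.222, -0.0]
force: [-1.4, -1.4, 3.2]
opening: 0.0456
gripper_force: 18.0
```

Request:
move_arm:
  plan:
    - [0,0,0,0,0,0,46]
    - [0,0,0,0,0,0,48]
    - [0,0,0,0,0,0,52]
    - [0,0,0,0,0,0,58]
    - [0,0,0,0,0,0,66]
    - [0,0,0,0,0,0,72]
    - [0,0,0,0,0,0,72]
    - [0,0,0,0,0,-0.3,72]
    - [0,0,0,0,0,-0.8,72]
    - [0,0,0,0,0,-1,72]

```text
t: 24.4
tool_pos: [0.4864, 0.3671, 0.0986]
orientation: [-2.221, -2.222, 0.004]
force: [0.6, -0.6, 0.6]
opening: 0.0719
gripper_force: 0.0
```

Request:
move_arm:
  plan:
    - [0,0,0,0,0,-1,72]
    - [0,0,0,0,0,-1,72]
    - [0,0,0,0,0,-1,72]
    - [0,0,0,-1,0.26,-0.6,72]
    - [0,0,0,-1,0.26,0,72]
    - [0,0,0,-1,0.26,0,72]
    - [0,0,0,-1,0.26,0,72]
    - [0,0,0,-1,0.26,0,72]
    - [0,0,0,-1,0.26,0,72]
    - [0,0,0,-1,0.26,0,72]

```text
t: 25.4
tool_pos: [0.5331, 0.1916, 0.1897]
orientation: [2.221, 2.222, 0.001]
force: [0.7, -0.3, -0.3]
opening: 0.0721
gripper_force: 0.0
```

Request:
move_arm:
  plan:
    - [0,0,0,-1,0.26,0,72]
    - [0,0,0,-1,0.26,0,72]
    - [0,0,0,-1,0.26,0,72]
    - [0,0,0,-1,0.26,0,72]
    - [0,0,0,-1,0.26,0,72]
    - [0,0,0,-1,0.26,0,72]
    - [0,0,0,-1,0.26,0,72]
    - [0,0,0,-1,0.26,0,72]
    - [0,0,0,-1,0.26,0,72]
    - [0,0,0,-0.5,0.2,0,72]

```text
t: 26.4
tool_pos: [0.5968, -0.0468, 0.1896]
orientation: [2.222, 2.22, 0.0]
force: [0.3, 0.2, -0.4]
opening: 0.072
gripper_force: 0.0
```

Request:
move_arm:
  plan:
    - [0,0,0,-0.3,0,0,72]
    - [0,0,0,0,0,0,72]
    - [0,0,0,0,0,0,72]
    - [0,0,0,0,0,0,72]
    - [0,0,0,0,0,0,72]
    - [0,0,0,0,0,0,72]
    - [0,0,0,0,0,0,72]
    - [0,0,0,0,0,0,72]
    - [0,0,0,0,0,0,72]
    - [0,0,0,0,0,0,72]

```text
t: 27.4
tool_pos: [0.5965, -0.0523, 0.1889]
orientation: [2.221, 2.222, 0.0]
force: [-0.1, 0.2, -0.3]
opening: 0.0717
gripper_force: 0.0
```

```bash
python3 look.py .072 .027 w5.png
```

```text
[318.5 226.5] [ 0.5975 -0.0508  0.072 ] units toolx,y: [0.07 0.04]
[318.4 226.5] [ 0.5975 -0.0508  0.072 ] units toolx,y: [0.06 0.04]
z 0.0713 ext 0.027 0.029 0.027 tcp [ 0.5965 -0.0524  0.1889]
```

Request:
move_arm:
  plan:
    - [0,0,0,0.06,0.04,0.8,72]
    - [0,0,0,0,0,0.8,72]
    - [0,0,0,0,0,0.8,72]
    - [0,0,0,0,0,0.8,72]
    - [0,0,0,0,0,0.8,72]
    - [0,0,0,0,0,0.8,72]
    - [0,0,0,0,0,0.7,72]
    - [0,0,0,0,0,0.5,72]
    - [0,0,0,0,0,0.3,60]
    - [0,0,0,0,0,0,50]

```text
t: 28.45
tool_pos: [0.5968, -0.0508, 0.0304]
orientation: [-2.22, -2.221, 0.002]
force: [0.0, 0.0, -0.3]
opening: 0.0605
gripper_force: 0.0
```

Request:
move_arm:
  plan:
    - [0,0,0,0,0,0,42]
    - [0,0,0,0,0,0,36]
    - [0,0,0,0,0,0,33]
    - [0,0,0,0,0,0,31]
    - [0,0,0,0,0,0,29]
    - [0,0,0,0,0,0,27]
    - [0,0,0,0,0,0,20]
    - [0,0,0,0,0,0,20]
    - [0,0,0,0,0,0,20]
    - [0,0,0,0,0,0,20]
  force: 12

```text
t: 29.45
tool_pos: [0.5976, -0.0509, 0.0318]
orientation: [2.221, 2.222, 0.0]
force: [-1.6, -0.4, 4.5]
opening: 0.0299
gripper_force: 12.0
```

Request:
move_arm:
  plan:
    - [0,0,0,0,0,-0.5,20]
    - [0,0,0,0,0,-1,20]
    - [0,0,0,0,0,-1,20]
    - [0,0,0,0,0,-1,20]
    - [0,0,0,0,0,-1,20]
    - [0,0,0,0,0,-1,20]
    - [0,0,0,0.4,-0.13,-0.25,20]
    - [0,0,0,1,-0.32,0,20]
    - [0,0,0,1,-0.32,0,20]
    - [0,0,0,1,-0.32,0,20]

```text
t: 30.45
tool_pos: [0.5691, 0.0355, 0.1742]
orientation: [-2.221, -2.221, 0.001]
force: [0.1, -0.9, -0.9]
opening: 0.0298
gripper_force: 12.0
```

Request:
move_arm:
  plan:
    - [0,0,0,1,-0.32,0,20]
    - [0,0,0,1,-0.32,0,20]
    - [0,0,0,1,-0.32,0,20]
    - [0,0,0,1,-0.32,0,20]
    - [0,0,0,1,-0.32,0,20]
    - [0,0,0,1,-0.32,0,20]
    - [0,0,0,1,-0.32,0,20]
    - [0,0,0,1,-0.32,0,20]
    - [0,0,0,1,-0.32,0,20]
    - [0,0,0,0.5,-0.18,0,20]

```text
t: 31.45
tool_pos: [0.4919, 0.2736, 0.1741]
orientation: [-2.218, -2.223, 0.002]
force: [-1.2, -0.1, -0.3]
opening: 0.0295
gripper_force: 12.0
```

Request:
move_arm:
  plan:
    - [0,0,0,0.06,0,0,20]
    - [0,0,0,0,0,0,20]
    - [0,0,0,0,0,0,20]
    - [0,0,0,0,0,0.3,20]
    - [0,0,0,0,0,0.5,20]
    - [0,0,0,0,0,0.4,20]
    - [0,0,0,0,0,0.2,20]
    - [0,0,0,0,0,0,20]
    - [0,0,0,0,0,0,20]
    - [0,0,0,0,0,0,20]

```text
t: 32.45
tool_pos: [0.494, 0.2733, 0.1407]
orientation: [2.221, 2.222, 0.001]
force: [0.9, -1.0, 0.0]
opening: 0.0295
gripper_force: 12.0
```

```bash
python3 - <<'E'
from h import *
c=cam('wrist'); save('w6.png',c['frame']); print(read_state()['tool_pos'])
E
```

```text
[0.49398095 0.27329849 0.14077324]
```

View pics/w6.png

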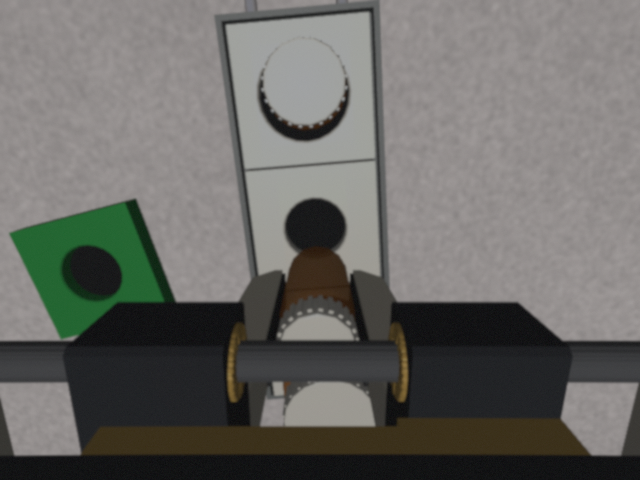

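The small jar sits above the middle (narrow) socket, hole at (316,226). The medium jar stands upright in its socket at (305,85). I'll lower.

Request:
move_arm:
  plan:
    - [0,0,0,0,0,0.4,20]
    - [0,0,0,0,0,0.7,20]
    - [0,0,0,0,0,0.7,20]
    - [0,0,0,0,0,0.7,20]
    - [0,0,0,0,0,0.5,20]
    - [0,0,0,0,0,0.4,20]
    - [0,0,0,0,0,0.25,20]
    - [0,0,0,0,0,0.15,20]
    - [0,0,0,0,0,0.07,20]
    - [0,0,0,0,0,0,20]

```text
t: 33.5
tool_pos: [0.4939, 0.2732, 0.0437]
orientation: [2.221, 2.222, 0.001]
force: [-0.4, 0.2, -0.4]
opening: 0.0295
gripper_force: 12.0
```

Request:
move_arm:
  plan:
    - [0,0,0,0,0,0.02,20]
    - [0,0,0,0,0,0.02,20]
    - [0,0,0,0,0,0.02,20]
    - [0,0,0,0,0,0.02,20]
    - [0,0,0,0,0,0,20]
    - [0,0,0,0,0,0,20]
    - [0,0,0,0,0,0,20]
    - [0,0,0,0,0,0,20]
    - [0,0,0,0,0,0,20]
    - [0,0,0,0,0,0,20]

```text
t: 34.5
tool_pos: [0.4938, 0.2732, 0.0417]
orientation: [2.221, 2.222, 0.0]
force: [-1.1, -0.9, 5.1]
opening: 0.0297
gripper_force: 12.0
```

Contact is made. I'll release, rise and back away.

Request:
move_arm:
  plan:
    - [0,0,0,0,0,0,30]
    - [0,0,0,0,0,0,32]
    - [0,0,0,0,0,0,36]
    - [0,0,0,0,0,0,42]
    - [0,0,0,0,0,0,50]
    - [0,0,0,0,0,0,60]
    - [0,0,0,0,0,0,60]
    - [0,0,0,0,0,-0.3,60]
    - [0,0,0,0,0,-0.8,60]
    - [0,0,0,0,0,-1,60]

```text
t: 35.5
tool_pos: [0.4927, 0.2727, 0.0937]
orientation: [-2.22, -2.221, 0.004]
force: [0.9, -0.1, -0.5]
opening: 0.06
gripper_force: 0.0
```

Request:
move_arm:
  plan:
    - [0,0,0,0,0,-1,60]
    - [0,0,0,0,0,-1,60]
    - [0,0,0,0,0,-1,60]
    - [0,0,0,0,0,-1,60]
    - [0,0,0,0,0,-1,60]
    - [0,0,0,0.5,0,-0.5,60]
    - [0,0,0,1,0,0,60]
    - [0,0,0,1,0,0,60]
    - [0,0,0,1,0,0,60]
    - [0,0,0,1,0,0,60]

```text
t: 36.5
tool_pos: [0.4935, 0.3866, 0.2322]
orientation: [2.221, 2.222, 0.001]
force: [0.2, -0.6, -0.5]
opening: 0.0601
gripper_force: 0.0
```

Request:
move_arm:
  plan:
    - [0,0,0,1,0,0,60]
    - [0,0,0,1,-0.5,0,60]
    - [0,0,0,1,-0.5,0,60]
    - [0,0,0,1,-0.5,0,60]
    - [0,0,0,1,-0.5,0,60]
    - [0,0,0,1,-0.5,0,60]
    - [0,0,0,1,-0.5,0,60]
    - [0,0,0,0.5,-0.5,0,60]
    - [0,0,0,0,0,0,60]
    - [0,0,0,0,0,0,60]

```text
t: 37.5
tool_pos: [0.406, 0.5726, 0.2316]
orientation: [2.22, 2.222, -0.0]
force: [0.7, -0.5, -0.2]
opening: 0.06
gripper_force: 0.0
```

```bash
python3 - <<'E'
from h import *
c=cam('top'); save('t3.png',c['frame']); P=cloud(c)
for n,x,y,z in(('L',.502,.179,.106),('M',.487,.367,.094),('S',.494,.273,.082)):
    m=((abs(P[...,2]-z)<.006)&(np.hypot(P[...,0]-x,P[...,1]-y)<.045)).astype(np.uint8)
    M=cv2.moments(m,True); print(n,plane(c,(M['m10']/M['m00'],M['m01']/M['m00']),z).round(4),np.median(P[m>0][:,2]).round(4),M['m00'])
E
```

```text
L [[0.5021 0.176  0.106 ]] 0.1063 506.0
M [[0.4878 0.3647 0.094 ]] 0.0941 260.0
S [[0.494  0.2704 0.082 ]] 0.0826 112.0
```

View pics/t3.png

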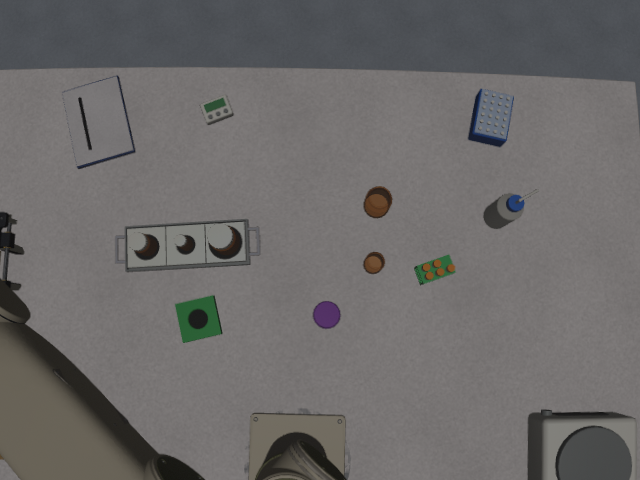

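The final view shows all three jars upright in their sockets at (146,245), (186,244) and (226,240). Their tops are at the expected heights of 106, 94 and 82 mm. The bystanders have not moved.

```bash
python3 -c "from plant import *; print(close_job())"
```

```text
the job is handed in; nothing more can be done
None
```

The large, medium and small capped jars stand upright on the floors of their matching sockets, the other objects show no movement in the final picture, and the job was handed in at about 38 s.

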